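# Jack up the front of the bench power supply and hold it

## Robot

A 6-joint arm with a two-finger parallel gripper is mounted at the origin on the work surface. World frame = base frame: x ahead of the robot, y to its left, z up, the work surface at z = 0. Lengths are in m, angles in rad, forces in N, time in s.
With the tool pointing down it reaches from about 0.3 to 0.85 m from the base axis. Payload 4.2 kg.
Tool frame: the origin (TCP) lies at the centre of the arm's flange, where the gripper is bolted on; the fingertips stand 191 mm ahead of it and the grasp point (between the pads) lies 172 mm ahead of it (bot.nose_length is the distance from the TCP to the fingertips, in m); z points along the fingers, y is the line along which they close (so a half turn about z gives the same grasp; the last joint's range is limited). The gripper opens to 91 mm and grips with 3 to 60 N. Pads are 32 mm wide; open, the fingers measure 118 mm over their backs; the gripper's body (76 mm by 178 mm) begins 60 mm behind the grasp point.
Start: joints at [-1.266, 0.32, 1.565, -0, 1.257, -0.02], TCP at [0.183, -0.545, 0.405] pointing down, gripper open.
Joint ranges: [-3.11, 3.11], [-0.84, 2.01], [0.21, 2.61], [-1.34, 4.49], [0.05, 2.63], [-2.56, 2.56]. Speed limits (rad/s): [2.57, 2.57, 3.14, 3.14, 3.14, 3.14].

## Interface

Orientations are given as a unit quaternion [w, x, y, z].
In Python, from rig import bot, camera, workorder gives the robot as it stands.
- The arm moves only by the tool apply_moves, never from a script. Its argument "series" is a list of rows, each a list of 7 numbers: the shift along the tool's x, y, z normalised to -1 to 1, where 1 is 300 mm, then the turn, a rotation vector about the tool's x, y, z normalised to -1 to 1, where 1 is 30 degrees, then the closure, from -1 (fully open) to 1 (shut). A call has 1 to 10 rows; each row is the pose to reach, as a shift and turn from the pose commanded when the call began, along the tool's axes at that moment; what a row does not reach only later rows make up. A row lasts 1/10 s, in which the tool goes at most 50 mm and 8.59 degrees, less where a joint would pass 70% of its speed; a pose out of reach is approached as far as the arm can. A call with a number of a shift or a turn outside -1 to 1 is refused whole. A call with a gripper value outside its range is refused whole. The fingers move at their own pace and stop on an object; "newtons" is the grip in N (left out, the last holds). Time passes only in rows, so rows that repeat a pose let the fingers close. It gives the time, the measured TCP pose, the force, the opening and the grip force at its end, in the units of the state.
- bot.sense(): the state, without advancing time (a new reading comes with each control period).
- camera(name): name is "scene" or "side" or "wrist"; returns a dict with "pixels" (384x512x3 uint8, red, green, blue), "fx", "fy", "cx", "cy" (pixels), "R" (3x3) and "t" (3): a world point X has camera coordinates R X + t; the wrist camera has in their place "T_tool_cam" (4x4, takes a point from camera to tool coordinates, whose origin is the TCP and whose axes are the flange's). Camera axes: x right, y down, z forward; pixel columns grow to the right and rows downward; lengths in m; the calibration is good to about 2 mm. A picture is of the moment at which its call begins: read the wrist's pose just before it. There is no depth.
- workorder.job_done(): hands the job in; it is judged then, once.
The state is a dict: "t": time; "qpos": joint angles; "qd": joint speeds; "tau": joint torques, N m; "tcp_pos": TCP position; "tool_rot": TCP orientation; "ft_force": force on the tool from outside, world axes, zero at the start; "ft_torque": the same for the moment, N m; "gripper_width": finger opening in m; "grip_force": force on a finger pad.
Only numpy, scipy, OpenCV 4.12 (cv2) and the standard library are available. Lean on these libraries where they do the work, as an engineer would, in place of code of your own. Each camera call takes 0.05 s, during which the arm holds its last target. There are 200 camera calls.

## Task

A front foot is missing from the grey power supply; raise its front so that a new one can be fitted. Stand the small lever jack flat on the bench with its saddle centred under the lift pad of the marked lug (the long lug with the round bolt head on top), pump the handle all the way down once, let it come all the way back up, then press it fully down again and finish while holding it down, with the supply carried by the jack alone. Do not push or lift the supply with the arm, and leave the other things on the bench where they are.

Things in the scene. Friction and masses are not known exactly. Their poses are not given: they have to be found in the camera images.
- jack: Lever jack, loose, 0.75 kg, 0.29 m long. Origin on its underside; x forward from handle to saddle, z up. Base plate 44 mm wide, 12 mm thick, x = -83 to +107 mm. Grey pump housing 52 x 44 mm (x = -21 to +31), top at 52 mm. Round saddle centred at x = 85; all forward of the housing is no higher than the lowered saddle (32 mm). Handle pivot at x = -40, z = 42; handle runs backward and up.
- jack_grip (a point): Grasp point of the jack: centre of the pump housing, 5 mm forward of the jack's origin, 30 mm above its underside. Carry the jack here, fingers on the housing's two sides 44 mm apart (closing along the jack's y); the base is no wider, so fingers may reach down nearly to the bench.
- saddle_top (a point): Centre of the saddle's top face, a steel disc 38 mm across. 32 mm above the jack's underside with the handle up; rises 48 mm per rad of handle, 24 mm in all (to 56 mm).
- paddle (a point): Centre of the upper face of the handle's rubber paddle (44 long, 40 wide, 10 mm thick): press here from above. 120 mm from the pivot and 6 mm above the pivot line. Handle up: slopes 0.40 rad (higher away from the saddle), 94 mm above the bench, 148 mm behind the jack's origin; fully down: 36 mm above the bench, 160 mm behind, 0.10 rad the other way.
- jack_handle (a joint): Jack handle, rad: 0 = up (where a spring returns it when let go; the saddle sinks with it), 0.5 = fully down at its stop. Pressing it at the paddle takes about 1.5 to 2.5 N unloaded, 4 to 8 N with the supply on the saddle. It does not latch: it must be held down.
- rail: Fixed rail behind the grey power supply, holding its rear feet. Origin: on the bench right below the lift pad; x runs from the supply's front to its rear (the jack goes in along it, jack x parallel to this x); z up. Supply case 200 (x) x 240 (y) x 84 mm, underside 34 mm above the bench, front face at x = +35 mm, y = -160 to +80 mm.
- lift_pad (a point): Centre of the underside of the lift pad, a black rubber disc 26 mm across under the marked lug; 40 mm above the bench when down. The lug is a steel plate 44 mm wide reaching 26 mm further forward than the pad's centre, top at 54 mm, with a round bolt head (22 mm across, 8 mm high) right above the pad. The shorter slotted tab 110 mm to the side (y = -110) is not the lift point.
- psu (a joint): Tilt of the power supply about its rear, rad: 0 = down, about 0.065 with the jack fully up. Lifting it takes 8 to 13 N at the pad.
- board: Bystander, leave it: bare circuit board 110 x 150 x 4 mm with black chips, lying flat; origin at its underside.
- cat: Bystander, leave it: white ceramic cat, 40 mm tall, sitting in a black rubber dish 84 mm across; origin at its underside.
- spool: Bystander, leave it: metal spool 56 mm across, 40 mm tall, standing; origin at its underside.
- driver: Bystander, leave it: black-handled screwdriver lying flat, some 0.2 m long; origin under it.
- mug: Bystander, leave it: white mug 76 mm across, 85 mm tall; origin at its underside.
- flux: Bystander, leave it: small amber bottle 36 mm across, 75 mm tall; origin at its underside.
- screwbox: Bystander, leave it: open grey box 90 x 70 x 30 mm; origin at its underside.

How it is judged:
On the way, in this order (a step that is already met when the one before it is completed fails the run):
1. the jack stands flat on the bench, handle up, its saddle centred under the lift pad (within 12 mm) (horizontal distance between saddle_top and lift_pad below 0.012 m and height (world z) of jack below 0.005 m and angle between jack's own z axis and vertical below 0.06 rad and value of joint jack_handle below 0.1 rad), for 0.2 s.
2. the handle is pumped down and the jack raises the supply (horizontal distance between saddle_top and lift_pad below 0.012 m and height (world z) of jack below 0.005 m and angle between jack's own z axis and vertical below 0.06 rad and value of joint jack_handle above 0.45 rad and height (world z) of lift_pad above 0.05 m and contact force between jack and psu above 3 N), for 0.1 s.
3. the handle has come back up and the supply is down again (all of step 1 and height (world z) of lift_pad below 0.043 m), for 0.1 s.
At the end, for the whole second after the job is handed in: Second stroke held: robot presses the jack (over 1.5 N), handle down (over 0.45 rad), lift pad raised above 50 mm and still, saddle within 12 mm of its centre and carrying it (over 3 N), jack flat on the bench, arm not touching the supply (all of step 2 and contact force between any of the arm, the fingers and jack above 1.5 N and contact force between each of the arm, the fingers and psu below 0.5 N and velocity of joint psu between -0.03 and 0.03 rad/s); the arm keeps its last pose, push and grip.
It fails at once if the arm pushes or lifts the power supply (over 6 N) (contact force between any of the arm, the fingers and psu above 6 N).
It fails at once if another thing on the bench is displaced by more than 30 mm (distance of any of board, cat, spool, driver, mug, flux, screwbox from where it was at the start of the episode above 0.03 m).
It also fails if it takes over 58 s, if anything falls off the work surface, if the arm or the gripper's body presses on something with over 40 N, if the wrist force passes 120 N, or if a joint passes its speed limit or range.

## Working session

There is one attempt and no reset: what is moved stays moved. The work goes in short steps, Python scripts to look and compute and a tool call to move; the robot and the scene stay as the last step left them, time stands still between calls to the robot, and variables do not carry over. Pictures are saved under pics/ and viewed, at most 10 in all, crops included, and the job is handed in when it is done.

Besides the shell and the picture viewer there is one more tool, called after ">>>" by a JSON object that holds its "name" and its "arguments", one argument or row to a line. apply_moves: Moves the arm, as the interface text tells. Scaled input: -1 to 1 covers 300 mm each way for a shift and 30 degrees each way for a turn. Its arguments: {"type":"object","properties":{"series":{"type":"array","items":{"type":"array","items":{"type":"number"}}},"newtons":{"type":"number"}},"required":["series"]}

```bash
mkdir -p pics; ls; cat > h.py <<'E'
import numpy as np,cv2,json
from rig import bot,camera,workorder
from scipy.spatial.transform import Rotation as Ro
def snap(name,fn):
    s=bot.sense();c=camera(name)
    if 'T_tool_cam' in c:
        T=np.eye(4);q=s['tool_rot'];T[:3,:3]=Ro.from_quat([q[1],q[2],q[3],q[0]]).as_matrix();T[:3,3]=s['tcp_pos']
        M=np.linalg.inv(T@np.array(c['T_tool_cam']));c['R']=M[:3,:3];c['t']=M[:3,3]
    cv2.imwrite(f'pics/{fn}.png',c['pixels'][:,:,::-1])
    json.dump({k:np.array(c[k]).tolist() for k in('fx','fy','cx','cy','R','t')},open(f'pics/{fn}.json','w'))
    return c
def load(fn): return {k:np.array(v) for k,v in json.load(open(f'pics/{fn}.json')).items()}
def ray(c,u,v,z):
    R=c['R'];o=-R.T@c['t'];d=R.T@np.array([(u-c['cx'])/c['fx'],(v-c['cy'])/c['fy'],1]);return o+d*(z-o[2])/d[2]
def proj(c,X):
    p=c['R']@np.array(X)+c['t'];return np.array([p[0]/p[2]*c['fx']+c['cx'],p[1]/p[2]*c['fy']+c['cy']])
E
python3 - <<'E'
from h import *
for n in('scene','side','wrist'):
    c=snap(n,n+'0');print(n,-c['R'].T@c['t'],c['R'][2])
print(bot.sense())
a=[cv2.imread(f'pics/{n}0.png') for n in('scene','side')]
E
```

```text
pics
scene [ 1.0448078  -0.42107655  0.95922207] [-0.47479475  0.35014273 -0.80744661]
side [0.3935425  0.819608   0.92779815] [ 0.12455695 -0.70329556 -0.69990065]
wrist [ 0.2495385  -0.52215183  0.38383652] [-0.23163839 -0.07573318 -0.96984954]
{'t': 0.15, 'qpos': array([-1.26600509e+00,  3.20164801e-01,  1.56538774e+00, -6.97209267e-06,
        1.25741752e+00, -2.00262490e-02]), 'qd': array([ 0.00050562, -0.00397114, -0.00473479,  0.00087501,  0.00057668,
       -0.00074041]), 'tau': array([-3.04692358e-04, -4.12772369e+01, -2.32156813e+01,  7.27188843e-02,
        4.34505672e-02, -9.19342256e-05]), 'tcp_pos': array([ 0.18345277, -0.54482362,  0.40410619]), 'tool_rot': array([-6.81263371e-04,  9.86840255e-01,  1.61696742e-01, -1.01010242e-04]), 'ft_force': array([ 0.25686777, -0.17185934, -0.10234051]), 'ft_torque': array([-0.01070727, -0.02857827,  0.0691854 ]), 'grip_force': 0.0, 'gripper_width': 0.09109729543984503}
```

View pics/scene0.png

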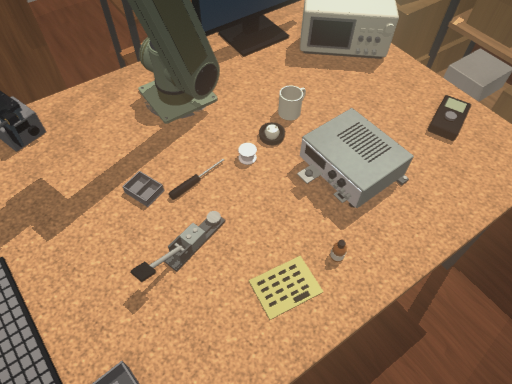

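View pics/side0.png

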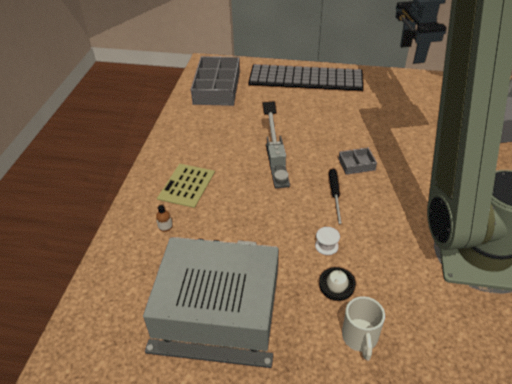

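```bash
python3 - <<'E'
import cv2,numpy as np
a=cv2.imread('pics/scene0.png')
A=cv2.resize(a[190:290,125:235],None,fx=5,fy=5,interpolation=cv2.INTER_CUBIC)[:, :400*2]
B=cv2.resize(a[100:215,285:415],None,fx=5,fy=5,interpolation=cv2.INTER_CUBIC)
cv2.imwrite('pics/c1.png',cv2.resize(a[190:290,125:235],None,fx=5,fy=5,interpolation=2))
cv2.imwrite('pics/c2.png',B)
E
```

```text
(no output)
```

View pics/c1.png

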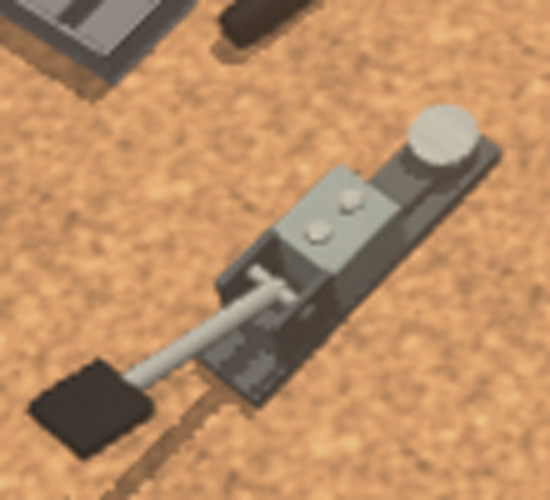

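View pics/c2.png

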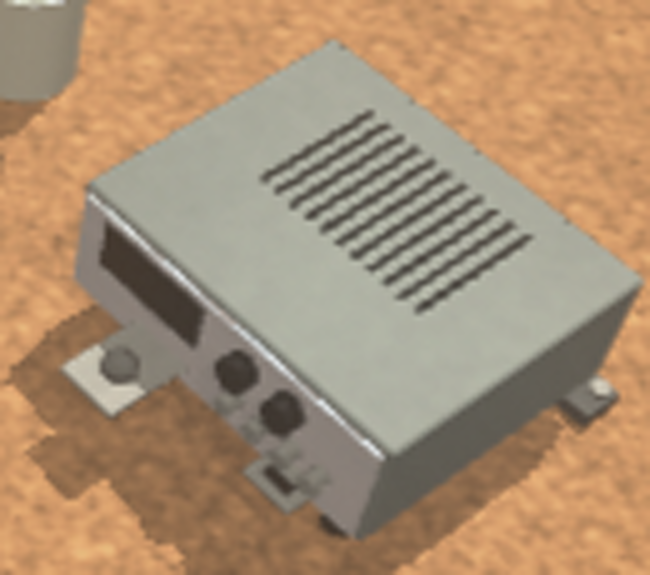

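```bash
cat > fit.py <<'E'
from h import *
from scipy.optimize import least_squares
def fit(c,L,P,x0):
    L=np.array(L,float)/1000
    def w(p):
        C,S=np.cos(p[2]),np.sin(p[2]);return np.c_[p[0]+C*L[:,0]-S*L[:,1],p[1]+S*L[:,0]+C*L[:,1],L[:,2]]
    f=lambda p:np.ravel([proj(c,X)-q for X,q in zip(w(p),P)])
    r=least_squares(f,x0,loss='soft_l1');return r.x,np.round(f(r.x).reshape(-1,2),1).tolist()
JL=[(85,0,32),(31,22,52),(31,-22,52),(-21,-22,52),(-21,22,52),(-148,0,94)]
E
python3 - <<'E'
from fit import *
c=load('scene0')
P=np.array([(443,133),(342,167),(400,208),(332,272),(274,230),(91,408)])/5+[124.6,189.6]
j=fit(c,JL,P,[.4,-.4,1.4]);print('jack',j)
P=np.array([(92,188),(335,42),(640,285),(387,458),(121,360),(62,368),(112,415)])/5+[284.6,99.6]
L=[(35,80,118),(235,80,118),(235,-160,118),(35,-160,118),(0,0,62),(-26,22,54),(-26,-22,54)]
r=fit(c,L,P,[.5,.1,1.4]);print('rail',r)
for n,u,v,z in [('cat',271,132,0.02),('spool',247,152,.03),('drv handle',184,187,.01),('drv tip',222,161,.01),('box',143,189,.02),('boardTL',251,287,.004),('board',306,259,.004),('flux',338,252,.04)]:print(n,ray(c,u,v,z).round(3))
s=bot.sense();q=s['tool_rot'];print(Ro.from_quat([q[1],q[2],q[3],q[0]]).as_matrix().round(3).tolist())
E
```

```text
jack (array([ 0.54061917, -0.25248262,  1.86514377]), [[0.1, 0.4], [-0.5, -1.0], [0.5, -0.0], [0.1, 1.5], [-1.1, 0.2], [0.6, -0.7]])
rail (array([0.55957855, 0.11793036, 1.60056216]), [[-1.5, -1.3], [0.5, -1.0], [2.1, -0.3], [1.0, 0.6], [-0.2, 0.3], [-0.8, -0.2], [-0.6, 0.5]])
cat [0.345 0.148 0.02 ]
spool [0.378 0.033 0.03 ]
drv handle [ 0.37  -0.182  0.01 ]
drv tip [ 0.35 -0.04  0.01]
box [ 0.318 -0.283  0.02 ]
boardTL [ 0.726 -0.194  0.004]
board [ 0.745 -0.035  0.004]
flux [0.787 0.029 0.04 ]
[[0.948, 0.319, -0.0], [0.319, -0.948, 0.001], [0.0, -0.001, -1.0]]
```

```bash
cat >> h.py <<'E'
def go(x,y,z,yawdeg):
    "units for apply_moves from current measured pose to tool-down target (tool x at yawdeg)"
    s=bot.sense();q=s['tool_rot'];R=Ro.from_quat([q[1],q[2],q[3],q[0]])
    a=np.radians(yawdeg);C,S=np.cos(a),np.sin(a)
    G=np.array([[C,S,0],[S,-C,0],[0,0,-1]])
    d=R.inv().apply(np.array([x,y,z])-s['tcp_pos'])/.3
    rv=np.degrees((R.inv()*Ro.from_matrix(G)).as_rotvec())/30
    m=R.as_matrix();print('t',s['t'],'tcp',s['tcp_pos'].round(4),'yaw',np.degrees(np.arctan2(m[1,0],m[0,0])).round(2),'F',s['ft_force'].round(1),'w',round(s['gripper_width'],4));print('shift',d.round(4),'turn',rv.round(4))
E
```

>>> {"name": "apply_moves", "arguments": {
  "series": [
    [0.72, -0.28, 0, 0, 0, -1, -1],
    [0.72, -0.28, 0, 0, 0, -1, -1],
    [0.72, -0.28, 0, 0, 0, -1, -1],
    [0.72, -0.28, 0, 0, 0, -1, -1],
    [0.72, -0.28, 0, 0, 0, -1, -1],
    [0.72, -0.28, 0, 0, 0, -1, -1]
  ]
}}

```text
t: 0.75
tcp_pos: [0.3638, -0.394, 0.4045]
tool_rot: [-0.0, 0.91, 0.414, 0.001]
ft_force: [-0.4, -0.7, -0.2]
gripper_width: 0.0908
grip_force: 0.0
```

```bash
python3 -c "
from h import *
go(.539,-.248,.32,106.9)"
```

```text
t 0.75 tcp [ 0.3638 -0.394   0.4045] yaw 48.89 F [-0.4 -0.7 -0.2] w 0.0908
shift [0.7504 0.1202 0.2828] turn [ 8.0000e-04 -2.6000e-03 -1.9338e+00]
```

>>> {"name": "apply_moves", "arguments": {
  "series": [
    [0.75, 0.12, 0.18, 0, 0, -0.97, -1],
    [0.75, 0.12, 0.18, 0, 0, -0.97, -1],
    [0.75, 0.12, 0.18, 0, 0, -0.97, -1],
    [0.75, 0.12, 0.18, 0, 0, -0.97, -1],
    [0.75, 0.12, 0.18, 0, 0, -0.97, -1],
    [0.75, 0.12, 0.18, 0, 0, -0.97, -1]
  ]
}}

```text
t: 1.35
tcp_pos: [0.5392, -0.2496, 0.3489]
tool_rot: [-0.001, 0.778, 0.629, -0.0]
ft_force: [0.1, -0.8, 0.2]
gripper_width: 0.0911
grip_force: 0.0
```

>>> {"name": "apply_moves", "arguments": {
  "series": [
    [0, 0, 0, 0, 0, -0.96, -1],
    [0, 0, 0, 0, 0, -0.96, -1],
    [0, 0, 0, 0, 0, -0.96, -1],
    [0, 0, 0, 0, 0, -0.96, -1],
    [0, 0, 0, 0, 0, -0.96, -1],
    [0, 0, 0, 0, 0, -0.96, -1]
  ]
}}

```text
t: 1.95
tcp_pos: [0.5365, -0.2524, 0.3509]
tool_rot: [0.0, 0.599, 0.801, -0.0]
ft_force: [0.1, -0.5, 0.1]
gripper_width: 0.0913
grip_force: 0.0
```

```bash
python3 -c "
from h import *
snap('wrist','w1');go(.539,-.248,.202,106.9)
c=load('w1')
for p in [(.541,-.252,0)]: print(proj(c,p))
cv2.imwrite('pics/w1b.png',cv2.resize(cv2.imread('pics/w1.png'),(800,600),interpolation=2))
"
```

```text
t 2.0 tcp [ 0.5366 -0.2522  0.3509] yaw 106.39 F [ 0.1 -0.5 -0.9] w 0.0914
shift [0.0112 0.0118 0.4962] turn [-0.0005  0.0005 -0.017 ]
[256.08584846 184.1170202 ]
```

View pics/w1b.png

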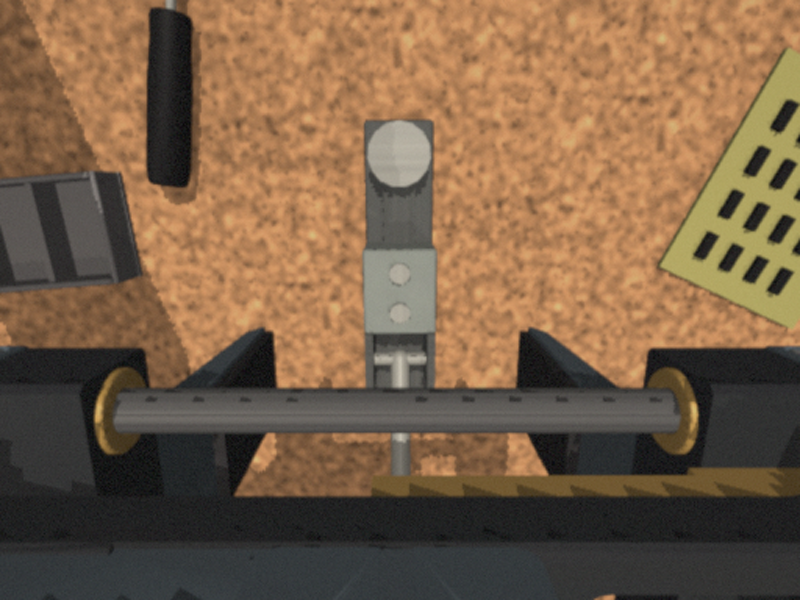

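The wrist view shows the jack well centred between the fingers: saddle at (399,154), housing corners (363..435, 249..333) in the 800x600 view.

```bash
python3 - <<'E'
from fit import *
c=load('w1')
P=np.array([(399,154),(363,249),(435,249),(435,333),(363,333),(365,121),(433,121)])*.64-.2
j=fit(c,JL[:5]+[(107,22,12),(107,-22,12)],P,[.54,-.25,1.86]);print(j)
x,y,a=j[0];go(x+.005*np.cos(a),y+.005*np.sin(a),.202,np.degrees(a))
E
```

```text
(array([ 0.53892784, -0.2494734 ,  1.85655966]), [[0.0, 0.1], [-1.1, 0.1], [1.2, 0.1], [0.1, 1.0], [-0.1, 1.0], [-0.9, -1.1], [0.8, -1.1]])
t 2.0 tcp [ 0.5366 -0.2522  0.3509] yaw 106.39 F [ 0.1 -0.5 -0.9] w 0.0914
shift [0.0233 0.0101 0.4962] turn [-0.0005  0.0005  0.0006]
```

>>> {"name": "apply_moves", "arguments": {
  "series": [
    [0.023, 0.01, 0.15, 0, 0, 0, -1],
    [0.023, 0.01, 0.3, 0, 0, 0, -1],
    [0.023, 0.01, 0.4, 0, 0, 0, -1],
    [0.023, 0.01, 0.46, 0, 0, 0, -1],
    [0.023, 0.01, 0.49, 0, 0, 0, -1],
    [0.023, 0.01, 0.49, 0, 0, 0, -1],
    [0.023, 0.01, 0.49, 0, 0, 0, 1],
    [0.023, 0.01, 0.49, 0, 0, 0, 1],
    [0.023, 0.01, 0.49, 0, 0, 0, 1],
    [0.023, 0.01, 0.49, 0, 0, 0, 1]
  ],
  "newtons": 30
}}

```text
t: 3.0
tcp_pos: [0.5382, -0.244, 0.2046]
tool_rot: [0.001, 0.598, 0.801, 0.0]
ft_force: [0.1, -0.2, -0.0]
gripper_width: 0.0623
grip_force: 0.0
```

>>> {"name": "apply_moves", "arguments": {
  "series": [
    [0, 0, 0, 0, 0, 0, 1],
    [0, 0, 0, 0, 0, 0, 1],
    [0, 0, 0, 0, 0, 0, 1],
    [0, 0, 0, 0, 0, 0, 1]
  ]
}}

```text
t: 3.4
tcp_pos: [0.5374, -0.2441, 0.2039]
tool_rot: [-0.001, 0.598, 0.802, -0.001]
ft_force: [-5.0, -1.4, 4.3]
gripper_width: 0.0439
grip_force: 30.0
```

```bash
python3 -c "
from h import *
go(.55,-.10,.222,91.7)"
```

```text
t 3.4 tcp [ 0.5374 -0.2441  0.2039] yaw 106.55 F [-5.  -1.4  4.3] w 0.0439
shift [ 0.4484  0.177  -0.0606] turn [-4.200e-03 -3.000e-04  4.951e-01]
```

>>> {"name": "apply_moves", "arguments": {
  "series": [
    [0, 0, -0.04, 0, 0, 0, 1],
    [0, 0, -0.07, 0, 0, 0, 1],
    [0.1, 0.05, -0.07, 0, 0, 0.1, 1],
    [0.2, 0.11, -0.07, 0, 0, 0.25, 1],
    [0.3, 0.16, -0.07, 0, 0, 0.4, 1],
    [0.4, 0.21, -0.07, 0, 0, 0.49, 1],
    [0.433, 0.228, -0.07, 0, 0, 0.495, 1],
    [0.433, 0.228, -0.07, 0, 0, 0.495, 1],
    [0.433, 0.228, -0.07, 0, 0, 0.495, 1]
  ]
}}

```text
t: 4.3
tcp_pos: [0.5669, -0.1001, 0.2248]
tool_rot: [0.0, 0.696, 0.718, -0.0]
ft_force: [-0.6, -0.2, -7.1]
gripper_width: 0.0438
grip_force: 30.0
```

```bash
python3 -c "
from h import *
snap('wrist','w2');go(.562,.038,.205,91.7)
cv2.imwrite('pics/w2b.png',cv2.resize(cv2.imread('pics/w2.png'),(800,600),interpolation=2))
"
```

```text
t 4.35 tcp [ 0.5667 -0.1006  0.2247] yaw 91.66 F [ 0.6  0.5 -7.9] w 0.0439
shift [ 0.4622 -0.0025  0.0655] turn [ 0.0001  0.0009 -0.0014]
```

View pics/w2b.png

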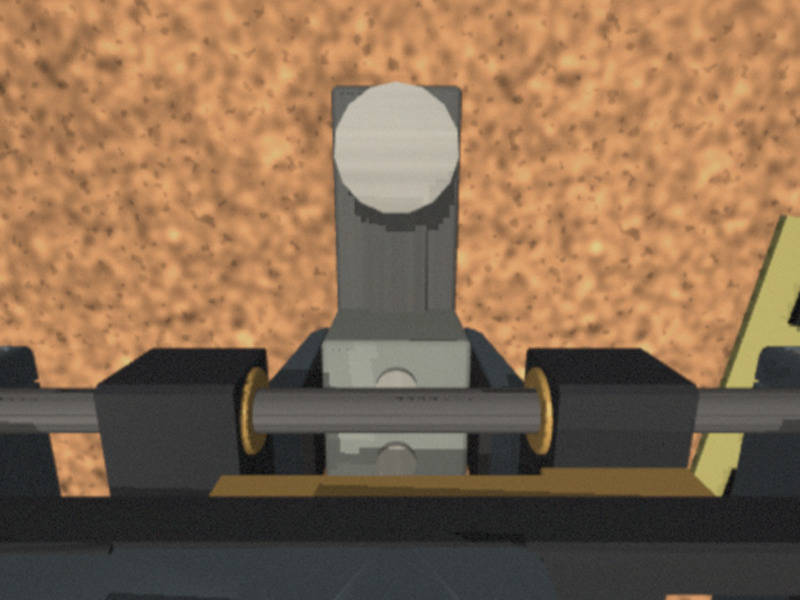

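>>> {"name": "apply_moves", "arguments": {
  "series": [
    [0.1, 0, 0.03, 0, 0, 0, 1],
    [0.18, 0, 0.055, 0, 0, 0, 1],
    [0.22, -0.001, 0.062, 0, 0, 0, 1],
    [0.23, -0.001, 0.062, 0, 0, 0, 1],
    [0.23, -0.001, 0.062, 0, 0, 0, 1]
  ]
}}

```text
t: 4.85
tcp_pos: [0.5648, -0.0316, 0.2065]
tool_rot: [0.001, 0.697, 0.717, 0.0]
ft_force: [0.3, 0.2, -7.1]
gripper_width: 0.044
grip_force: 30.0
```

```bash
python3 -c "
from h import *
snap('wrist','w3');go(.562,.038,.205,91.7)
cv2.imwrite('pics/w3b.png',cv2.resize(cv2.imread('pics/w3.png'),(800,600),interpolation=2))
"
```

```text
t 4.9 tcp [ 0.5648 -0.0319  0.2066] yaw 91.65 F [ 0.3 -0.3 -6.8] w 0.0438
shift [ 0.2331 -0.0027  0.0051] turn [ 0.0025  0.0016 -0.0018]
```

View pics/w3b.png

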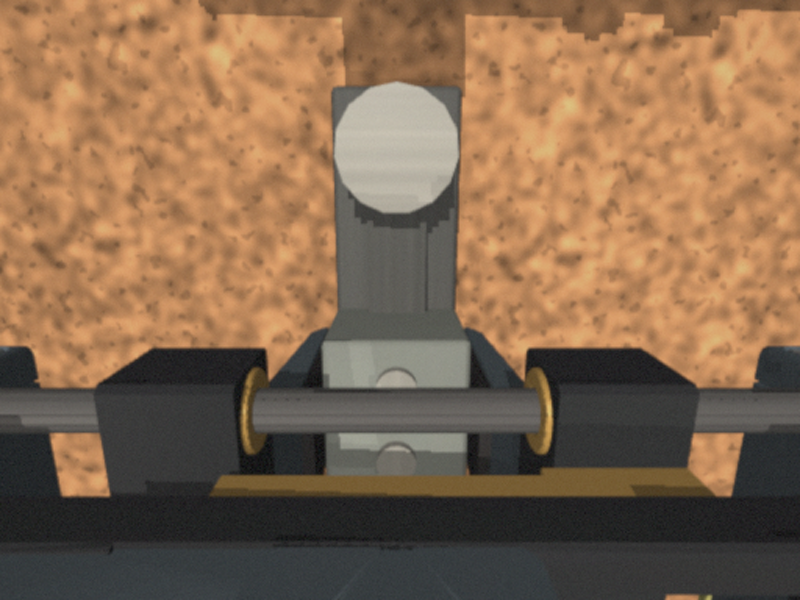

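The wrist view shows the lug's shadow (344..465) in line with the saddle (397,148); the lug itself is just out of view. Go 45 mm closer.

>>> {"name": "apply_moves", "arguments": {
  "series": [
    [0.06, -0.001, 0, 0, 0, 0, 1],
    [0.11, -0.002, 0, 0, 0, 0, 1],
    [0.145, -0.002, 0, 0, 0, 0, 1],
    [0.15, -0.002, 0, 0, 0, 0, 1],
    [0.15, -0.002, 0, 0, 0, 0, 1]
  ]
}}

```text
t: 5.4
tcp_pos: [0.5626, 0.0141, 0.2062]
tool_rot: [0.0, 0.696, 0.718, -0.0]
ft_force: [1.1, 0.4, -7.6]
gripper_width: 0.0439
grip_force: 30.0
```

```bash
python3 -c "
from h import *
snap('wrist','w4');go(.562,.038,.205,91.7)
cv2.imwrite('pics/w4b.png',cv2.resize(cv2.imread('pics/w4.png'),(800,600),interpolation=2))
c=load('w4')
for p in [(.5596,.118,.062),(.5596-.022,.118-.026,.054),(.5596+.022,.118-.026,.054)]: print(proj(c,p)/.64)
"
```

```text
t 5.45 tcp [0.5626 0.0138 0.2062] yaw 91.69 F [-0.6  0.4 -7.5] w 0.0444
shift [0.0806 0.0002 0.004 ] turn [ 0.0005  0.001  -0.0002]
[389.93427682  31.03807466]
[303.67165032 147.85753525]
[471.36348736 153.13181275]
```

View pics/w4b.png

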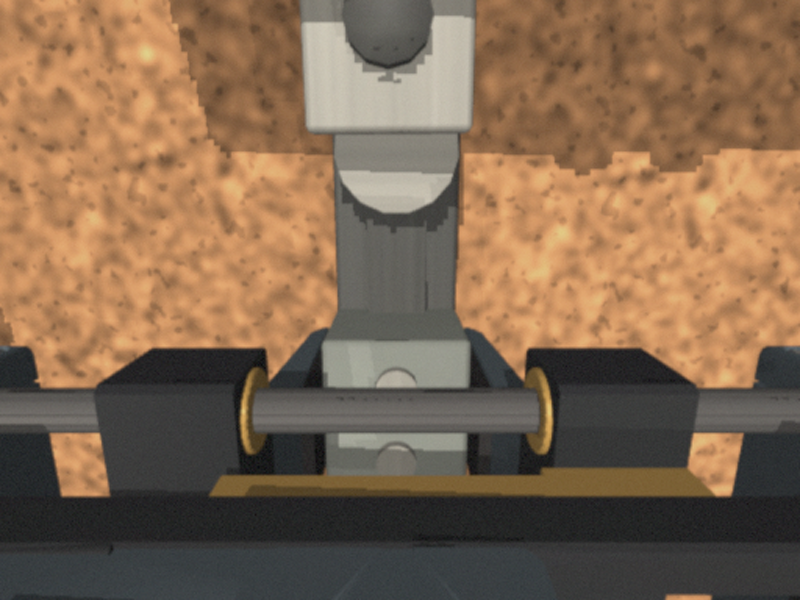

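```bash
python3 -c "
from h import *
c=load('w4');f=ray(c,388.5*.64,131*.64,.054);s=ray(c,397*.64,148*.64,.0345);print(f,s)
a=np.radians(91.69);X=np.array([np.cos(a),np.sin(a)]);Y=np.array([np.sin(a),-np.cos(a)])
d=f[:2]+.026*X-s[:2];print('pad',f[:2]+.026*X,'toolx',d@X,d@X/.3,'tooly',d@Y,d@Y/.3)
print('bolt',ray(c,388*.64,22*.64,.060))
"
```

```text
[0.55970357 0.09683578 0.054     ] [0.56204025 0.09411225 0.0345    ]
pad [0.55893678 0.12282447] toolx 0.028791259820626667 0.09597086606875556 tooly -0.002255340503028003 -0.007517801676760011
bolt [0.55905293 0.12046858 0.06      ]
```

>>> {"name": "apply_moves", "arguments": {
  "series": [
    [0.04, -0.004, 0, 0, 0, 0, 1],
    [0.075, -0.006, 0, 0, 0, 0, 1],
    [0.09, -0.007, 0, 0, 0, 0, 1],
    [0.092, -0.007, 0.004, 0, 0, 0, 1],
    [0.092, -0.007, 0.008, 0, 0, 0, 1],
    [0.092, -0.007, 0.009, 0, 0, 0, 1],
    [0.092, -0.007, 0.009, 0, 0, 0, 1]
  ]
}}

```text
t: 6.15
tcp_pos: [0.5597, 0.0416, 0.2039]
tool_rot: [-0.0, 0.697, 0.717, 0.0]
ft_force: [-1.4, 3.6, -1.8]
gripper_width: 0.0438
grip_force: 30.0
```

```bash
python3 -c "
from h import *
snap('wrist','w5');go(.562,.038,.205,91.7)
cv2.imwrite('pics/w5b.png',cv2.resize(cv2.imread('pics/w5.png'),(800,600),interpolation=2))
"
```

```text
t 6.2 tcp [0.5597 0.0416 0.2039] yaw 91.62 F [-1.6  3.   0.1] w 0.0438
shift [-0.0121  0.0074 -0.0036] turn [ 0.0007 -0.001  -0.0026]
```

View pics/w5b.png

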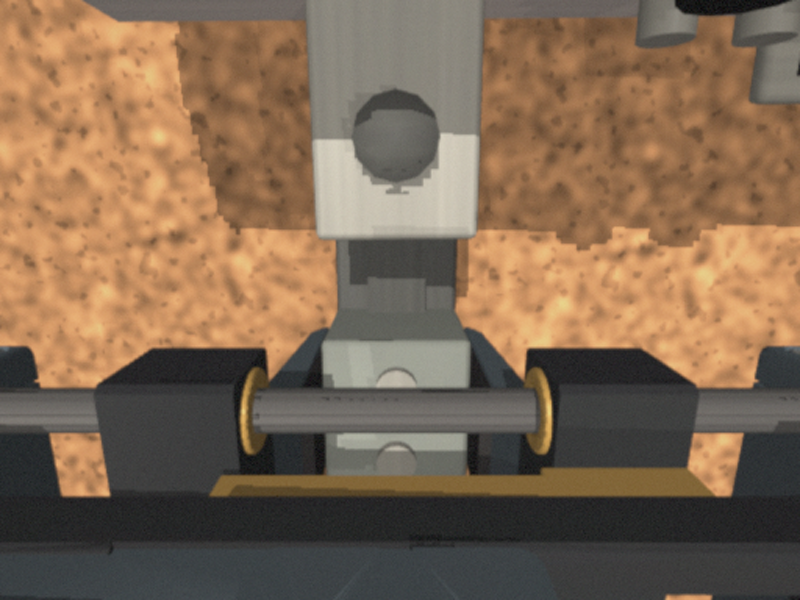

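```bash
python3 -c "
from h import *
c=load('w5');a=np.radians(91.62);X=np.array([np.cos(a),np.sin(a)]);Y=np.array([np.sin(a),-np.cos(a)])
s=ray(c,397*.64,148*.64,.032);print(s)
for p,z,o in [((396,134),.061,0),((397,239),.054,.026)]:
  d=ray(c,p[0]*.64,p[1]*.64,z)[:2]+o*X-s[:2];print(d@X,d@Y)
"
```

```text
[0.55926362 0.12180643 0.032     ]
0.0010916004531875284 -0.00031031920904333503
0.0010321593531920443 -3.488375783678902e-05
```

>>> {"name": "apply_moves", "arguments": {
  "series": [
    [0, 0, 0, 0, 0, 0, -1],
    [0, 0, 0, 0, 0, 0, -1],
    [0, 0, 0, 0, 0, 0, -1],
    [0, 0, 0, 0, 0, 0, -1],
    [0, 0, -0.1, 0, 0, 0, -1],
    [0, 0, -0.25, 0, 0, 0, -1],
    [0, 0, -0.39, 0, 0, 0, -1],
    [0, 0, -0.39, 0, 0, 0, -1],
    [0, 0, -0.39, 0, 0, 0, -1]
  ]
}}

```text
t: 7.1
tcp_pos: [0.5597, 0.0414, 0.3214]
tool_rot: [0.001, 0.697, 0.717, 0.001]
ft_force: [-0.6, 0.7, -0.5]
gripper_width: 0.0913
grip_force: 0.0
```

```bash
python3 -c "
from h import *
snap('wrist','w6')
c=snap('scene','s6')
cv2.imwrite('pics/w6b.png',np.hstack([cv2.resize(cv2.imread('pics/w6.png'),(400,300)),cv2.resize(cv2.imread('pics/s6.png')[120:280,210:420],(394,300),interpolation=2)]))
a=np.radians(91.62);g=np.array([.5597,.0416]);X=np.array([np.cos(a),np.sin(a)])
p=g-.156*X;go(p[0],p[1],.310,91.65)
"
```

```text
t 7.2 tcp [0.5591 0.0414 0.3191] yaw 91.66 F [-0.3 -0.8  0.2] w 0.0914
shift [-0.5195  0.0018  0.0305] turn [-0.0051  0.0005  0.0004]
```

View pics/w6b.png

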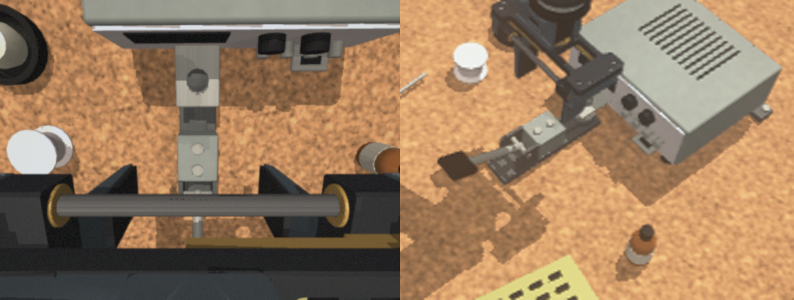

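The jack stands under the marked lug and has not moved after release. Move back above the paddle with the fingers shut.

>>> {"name": "apply_moves", "arguments": {
  "series": [
    [-0.15, 0, 0, 0, 0, 0, 1],
    [-0.3, 0, 0, 0, 0, 0, 1],
    [-0.42, 0.001, 0, 0, 0, 0, 1],
    [-0.5, 0.002, 0, 0, 0, 0, 1],
    [-0.52, 0.002, 0, 0, 0, 0, 1],
    [-0.52, 0.002, 0, 0, 0, 0, 1],
    [-0.52, 0.002, 0, 0, 0, 0, 1],
    [-0.52, 0.002, 0, 0, 0, 0, 1]
  ]
}}

```text
t: 8.0
tcp_pos: [0.5647, -0.1132, 0.32]
tool_rot: [-0.0, 0.696, 0.718, -0.0]
ft_force: [0.5, 0.6, 0.0]
gripper_width: 0.0298
grip_force: 0.0
```

```bash
python3 -c "
from h import *
a=np.radians(91.62);g=np.array([.5597,.0416]);X=np.array([np.cos(a),np.sin(a)])
p=g-.156*X;go(p[0],p[1],.291,91.65)
"
```

```text
t 8.0 tcp [ 0.5647 -0.1132  0.32  ] yaw 91.74 F [0.5 0.6 0. ] w 0.0298
shift [-0.0036 -0.0021  0.0968] turn [-0.0017 -0.0009  0.003 ]
```

>>> {"name": "apply_moves", "arguments": {
  "series": [
    [-0.003, 0, 0.06, 0, 0, 0, 1],
    [-0.003, 0, 0.09, 0, 0, 0, 1],
    [-0.005, 0, 0.12, 0, 0, 0, 1],
    [-0.01, 0, 0.15, 0, 0, 0, 1],
    [-0.015, 0, 0.17, 0, 0, 0, 1],
    [-0.015, 0, 0.17, 0, 0, 0, 1]
  ]
}}

```text
t: 8.6
tcp_pos: [0.5651, -0.1189, 0.2693]
tool_rot: [-0.0, 0.697, 0.717, 0.0]
ft_force: [-1.3, 1.7, 4.7]
gripper_width: 0.0004
grip_force: 2.5
```

>>> {"name": "apply_moves", "arguments": {
  "series": [
    [-0.008, 0, 0.02, 0, 0, 0, 1],
    [-0.012, 0, 0.045, 0, 0, 0, 1],
    [-0.016, 0, 0.07, 0, 0, 0, 1],
    [-0.018, 0, 0.095, 0, 0, 0, 1],
    [-0.02, 0, 0.115, 0, 0, 0, 1],
    [-0.02, 0, 0.13, 0, 0, 0, 1],
    [-0.02, 0, 0.137, 0, 0, 0, 1],
    [-0.02, 0, 0.137, 0, 0, 0, 1],
    [-0.02, 0, 0.137, 0, 0, 0, 1]
  ]
}}

```text
t: 9.5
tcp_pos: [0.5653, -0.1244, 0.2296]
tool_rot: [-0.0, 0.697, 0.717, 0.001]
ft_force: [-1.7, 3.6, 7.1]
gripper_width: 0.0007
grip_force: 3.6
```

>>> {"name": "apply_moves", "arguments": {
  "series": [
    [0, 0, 0.005, 0, 0, 0, 1],
    [0, 0, 0.01, 0, 0, 0, 1],
    [0, 0, 0.01, 0, 0, 0, 1],
    [0, 0, 0.01, 0, 0, 0, 1]
  ]
}}

```text
t: 9.9
tcp_pos: [0.5652, -0.1244, 0.2278]
tool_rot: [0.0, 0.697, 0.717, 0.001]
ft_force: [-2.6, 4.5, 14.4]
gripper_width: 0.0006
grip_force: 7.0
```

```bash
python3 -c "
from h import *
c=snap('scene','s7');print(bot.sense()['ft_force'])
cv2.imwrite('pics/s7b.png',cv2.resize(cv2.imread('pics/s7.png')[120:260,230:420],(780,575),interpolation=2))
"
```

```text
[-1.67599595  4.24070398 14.15276238]
```

View pics/s7b.png

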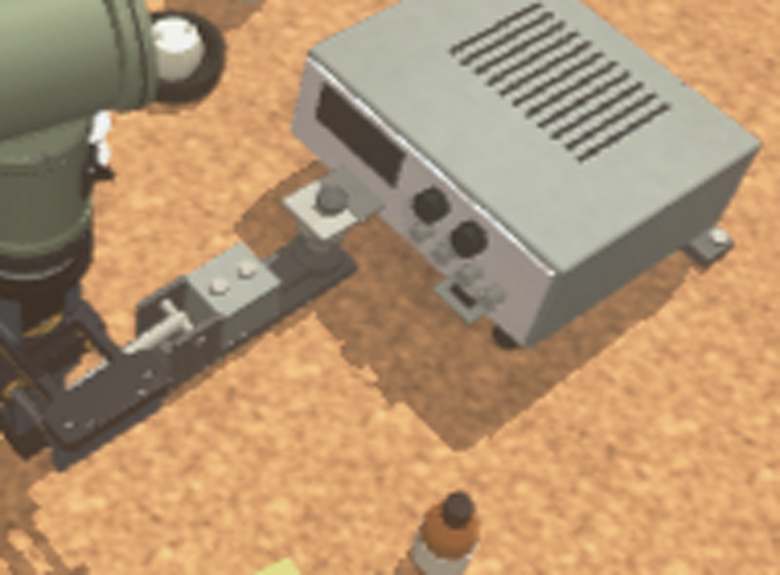

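The scene view shows the lug raised, with the saddle column carrying the pad and the handle fully down. Release it, following the arc back up.

>>> {"name": "apply_moves", "arguments": {
  "series": [
    [0, 0, -0.03, 0, 0, 0, 1],
    [0.004, 0, -0.07, 0, 0, 0, 1],
    [0.01, 0, -0.11, 0, 0, 0, 1],
    [0.018, 0, -0.15, 0, 0, 0, 1],
    [0.026, 0, -0.19, 0, 0, 0, 1],
    [0.035, 0, -0.23, 0, 0, 0, 1],
    [0.035, 0, -0.27, 0, 0, 0, 1],
    [0.035, 0, -0.3, 0, 0, 0, 1],
    [0.035, 0, -0.3, 0, 0, 0, 1],
    [0.035, 0, -0.3, 0, 0, 0, 1]
  ]
}}

```text
t: 10.95
tcp_pos: [0.5646, -0.1146, 0.3152]
tool_rot: [-0.0, 0.697, 0.717, -0.0]
ft_force: [0.4, -0.3, 0.0]
gripper_width: 0.0008
grip_force: 0.0
```

```bash
python3 -c "
from fit import *
a=np.radians(91.62);g=np.array([.5597,.0416]);X=np.array([np.cos(a),np.sin(a)])
P=np.array([(238,241),(281,284),(226,333),(186,283)])/4.105+[230,120]
print(fit(load('s7'),JL[1:5],P,[.56,.04,1.6]),g-.005*X)
p=g-.156*X;go(p[0],p[1],.32,91.65)
# jack shift since before the stroke: template of lit housing top + base front
A,B=[cv2.imread(f'pics/{n}.png') for n in('s6','s7')]
c=snap('scene','s8');B2=cv2.imread('pics/s8.png')
for n,b in(('s7',B),('s8',B2)):
  for t in (A[176:204,272:302],A[170:186,298:312]):
    y0=176 if t.shape[0]==28 else 170;x0=272 if y0==176 else 298
    r=cv2.matchTemplate(b[y0-6:y0+t.shape[0]+6,x0-6:x0+t.shape[1]+6],t,cv2.TM_CCOEFF_NORMED);_,m,_,l=cv2.minMaxLoc(r);print(n,round(m,3),l[0]-6,l[1]-6)
"
```

```text
(array([0.5670374 , 0.03060011, 1.66647281]), [[0.1, 0.8], [0.6, 0.1], [0.2, -1.8], [-1.0, 0.2]]) [0.55984135 0.036602  ]
t 10.95 tcp [ 0.5646 -0.1146  0.3152] yaw 91.65 F [ 0.4 -0.3  0. ] w 0.0008
shift [ 0.0008 -0.0018 -0.016 ] turn [-0.0007  0.0004  0.    ]
s7 0.971 0 0
s7 0.333 2 -5
s8 0.923 0 0
s8 0.515 -6 -6
```

>>> {"name": "apply_moves", "arguments": {
  "series": [
    [0, 0, 0, 0, 0, 0, 1],
    [0, 0, 0, 0, 0, 0, 1],
    [0, 0, 0, 0, 0, 0, 1],
    [0, 0, 0.05, 0, 0, 0, 1],
    [0, 0, 0.08, 0, 0, 0, 1],
    [-0.004, 0, 0.11, 0, 0, 0, 1],
    [-0.01, 0, 0.14, 0, 0, 0, 1],
    [-0.016, 0, 0.16, 0, 0, 0, 1],
    [-0.02, 0, 0.18, 0, 0, 0, 1],
    [-0.024, 0, 0.2, 0, 0, 0, 1]
  ]
}}

```text
t: 12.0
tcp_pos: [0.565, -0.1217, 0.2556]
tool_rot: [0.0, 0.697, 0.717, 0.0]
ft_force: [-1.3, 1.6, 6.3]
gripper_width: 0.0005
grip_force: 2.9
```

```bash
python3 -c "
from h import *
go(.5652,-.1244,.2249,91.65)"
```

```text
t 12.0 tcp [ 0.565  -0.1217  0.2556] yaw 91.64 F [-1.3  1.6  6.3] w 0.0005
shift [-0.009   0.0002  0.1025] turn [ 0.0009 -0.0002 -0.0002]
```

>>> {"name": "apply_moves", "arguments": {
  "series": [
    [-0.004, 0, 0.02, 0, 0, 0, 1],
    [-0.006, 0, 0.04, 0, 0, 0, 1],
    [-0.008, 0, 0.06, 0, 0, 0, 1],
    [-0.009, 0, 0.08, 0, 0, 0, 1],
    [-0.009, 0, 0.095, 0, 0, 0, 1],
    [-0.009, 0, 0.103, 0, 0, 0, 1],
    [-0.009, 0, 0.103, 0, 0, 0, 1],
    [-0.009, 0, 0.103, 0, 0, 0, 1],
    [-0.009, 0, 0.103, 0, 0, 0, 1],
    [-0.009, 0, 0.103, 0, 0, 0, 1]
  ]
}}

```text
t: 13.0
tcp_pos: [0.5651, -0.1239, 0.2273]
tool_rot: [0.0, 0.697, 0.717, 0.001]
ft_force: [-5.1, 3.1, 19.7]
gripper_width: 0.0003
grip_force: 9.7
```

```bash
python3 -c "
from h import *
snap('scene','s9');go(.5652,-.1244,.2249,91.65)
A,B=[cv2.imread(f'pics/{n}.png').astype(float) for n in('s7','s9')]
print(np.abs(A-B)[120:260,230:420].mean(), np.abs(A-B)[120:260,300:420].max())"
```

```text
t 13.05 tcp [ 0.5651 -0.1239  0.2273] yaw 91.62 F [-4.6  3.6 21.1] w 0.0001
shift [-0.0016  0.0004  0.008 ] turn [ 0.003 -0.002 -0.001]
0.7878195488721804 82.0
```

>>> {"name": "apply_moves", "arguments": {
  "series": [
    [0, 0, -0.003, 0, 0, 0, 1],
    [0, 0, -0.003, 0, 0, 0, 1],
    [0, 0, -0.003, 0, 0, 0, 1],
    [0, 0, -0.003, 0, 0, 0, 1]
  ]
}}

```text
t: 13.45
tcp_pos: [0.5651, -0.124, 0.2277]
tool_rot: [0.0, 0.697, 0.717, 0.001]
ft_force: [-3.9, 2.7, 16.1]
gripper_width: 0.0004
grip_force: 8.0
```

```bash
python3 -c "
from h import *
s=bot.sense();print(s['ft_force'],s['tcp_pos'])
if s['ft_force'][2]>9: print(workorder.job_done())"
```

```text
[-3.87221659  2.70501159 16.06344844] [ 0.56509709 -0.12396243  0.22766029]
the job is handed in; nothing more can be done
None
```

I handed the job in at about 13.5 s with the jack's saddle about 1 mm from the lift pad's centre, one full pump done, and the second stroke held down at about 16 N; no verdict came back, and I viewed 11 pictures, one over the limit of 10.

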